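# Lock the filter hatch of the dust-filter box

## Task

The filter hatch on top of the low white dust-filter box has been left ajar after a filter change: push it down with your fingertips, then at each of its two fasteners set a fingertip in the slot, press the sprung hatch down onto its seal and turn the dial clockwise a quarter turn to its stop, so that both fasteners are fully turned and hold the hatch down when you let go. Only push and turn: do not lift the hatch open, pick nothing up, and leave the things standing on and around the box where they are.

Things in the scene. Friction and masses are not known exactly. Their poses are not given: they have to be found in the camera images.
- extractor: dust-filter box fixed to the bench, white sheet metal, 340 (x) x 400 (y) x 150 high; origin at the centre of its underside on the bench; x points from its front (robot side, louvres and switch) to its rear, y to its left, z up. The hatch lies on its top towards the front; behind it is a 70 wide rear deck. Its place and yaw vary.
- hatch (a joint): angle of the hatch about its rear hinge: 0 = down on its seal, growing as its front edge rises. White flat panel 240 (front to rear) x 320 x 8; seated, its top face is 160 above the bench. Starts at 0.35 to 0.6, balanced, and stays where it is left; 1 to 3 N at the front moves it. Over its last 14 mm two spring pins push it up again: let go unlocked it rests at about 0.07, dials 12 mm high.
- hatch_hinge (a point): middle of the hatch's hinge line (along the box's y), at (100, 0, 156) mm in extractor's frame. 5 to 9 N at the dials presses the hatch onto its seat, a hard stop. Once locked it stays within 3 mm of the seat by itself.
- hatch_edge (a point): middle of the hatch's free front edge, on its top face, 240 from the hinge line. The face between the two collars is plain for 74 mm. A dial passes under its keeper only while the hatch is pressed to within about 5 mm of its seat; turned with the hatch higher, its tongue ends on top of the keeper and the hatch cannot go down until the dial is turned back.
- fastener_left (a joint): left fastener (as seen by the robot), a slotted dial. Value 0: slot parallel to the hatch's front edge, unlocked. It grows as the dial turns clockwise seen from above, to a hard stop at 1.571: slot square to the front edge, locked. Starts at 0 to 0.35; about 0.05 N m of friction, stays where it is left. Its cam tongue meets the keeper in the last 35 degrees of the turn.
- fastener_left_slot (a point): centre of the slot floor on the left dial axis, 4 above the hatch's top face; at (-75, 80, 164) mm in extractor's frame when the hatch is seated. Bare-metal dial, 70 dia, inside a fixed black collar (74 inner, 86 outer dia, 14 high), so it turns only by its slot: a straight black-floored groove right across it, 30 wide, 16 deep, between two half-moon metal lands whose tops are 20 above the hatch.
- fastener_right (a joint): right fastener (as seen by the robot), a slotted dial. Value 0: slot parallel to the hatch's front edge, unlocked. It grows as the dial turns clockwise seen from above, to a hard stop at 1.571: slot square to the front edge, locked. Starts at 0 to 0.35; about 0.05 N m of friction, stays where it is left. Its cam tongue meets the keeper in the last 35 degrees of the turn.
- fastener_right_slot (a point): centre of the slot floor on the right dial axis, 4 above the hatch's top face; at (-75, -80, 164) mm in extractor's frame when the hatch is seated. Bare-metal dial, 70 dia, inside a fixed black collar (74 inner, 86 outer dia, 14 high), so it turns only by its slot: a straight black-floored groove right across it, 30 wide, 16 deep, between two half-moon metal lands whose tops are 20 above the hatch.
- buff: grey cloth polishing buff wheel, 60 dia x 22, lying flat on the box's rear deck behind the hatch; origin at the centre of its underside. Bystander.
- compound_bar: brick-coloured bar of polishing compound, 35 x 100 x 30, on the box's rear deck behind the hatch; origin at the centre of its underside. Bystander.
- cast: white plaster dental cast, 60 x 64 x 37, on the bench in front of the box; origin at the centre of its underside. Bystander.
- spatula: plaster spatula with wooden handle, 200 long, lying on the bench in front of the box; origin on its underside. Bystander.
- mixing_bowl: black rubber mixing bowl, 116 dia x 75, on the bench left of the box; origin at the centre of its underside. Bystander.
- pumice_jar: white jar with cap, 76 dia x 95, on the bench right of the box; origin at the centre of its underside. Bystander.
- liquid_bottle: brown glass bottle with black cap, 52 dia x 125, on the bench right of the box; origin at the centre of its underside. Bystander.

How it is judged:
By the outcome, as a careful person would: the job done as asked, in the order asked, and still so for the second after the job is handed in, with the robot touching nothing.
It also fails if it takes over 69 s, if anything falls off the work surface, if the arm or the gripper's body presses on something with over 40 N, if the wrist force passes 120 N, or if a joint passes its speed limit or range.

## Robot

A 6-joint arm with a two-finger parallel gripper is mounted at the origin on the work surface. World frame = base frame: x ahead of the robot, y to its left, z up, the work surface at z = 0. Lengths are in m, angles in rad, forces in N, time in s.
With the tool pointing down it reaches from about 0.3 to 0.875 m from the base axis. Payload 6.4 kg.
Tool frame: the origin (TCP) lies midway between the tips of the shut fingers; the grasp point (between the pads) lies 19 mm behind it; y points along the fingers, z is the direction in which the jaws open and shut, and the axes are right-handed (so a half turn about y gives the same grasp; the last joint's range is limited). The gripper opens to 88 mm and grips with 3 to 60 N. Pads are 18 mm wide; open, the fingers measure 123 mm over their backs; the gripper's body (75 mm by 187 mm) begins 45 mm behind the grasp point.
Start: joints at [-0.206, 0.181, 1.607, -0, 1.354, -0.206], TCP at [0.575, 0, 0.239] pointing down, gripper open.
Joint ranges: [-2.99, 2.99], [-0.89, 2.07], [0.3, 2.58], [-1.14, 4.28], [0, 2.63], [-3.12, 3.12]. Speed limits (rad/s): [2.57, 2.57, 3.01, 3.14, 3.14, 3.14].

## Interface

Orientations are given as a rotation vector (axis times angle).
In Python, from cell import robot gives the robot as it stands. The module is installed in compiled form; this text tells all that it offers.
- The arm moves only by the tool jog_arm, never from a script. Its argument "moves" is a list of rows, each a list of 5 numbers: the finger opening in mm, from 0 to 88.1, then the shift along the tool's x, y, z in mm, then the turn about the tool's y in rad. In form: [[hand, x, y, z, yaw], ...]. A call has 1 to 8 rows; each row is the pose to reach, as a shift and turn from the pose commanded when the call began, along the tool's axes at that moment; what a row does not reach only later rows make up. A row lasts 1/8 s, in which the tool goes at most 62.5 mm and 10.7 degrees, less where a joint would pass 70% of its speed; a pose out of reach is approached as far as the arm can. A call with a gripper value outside its range is refused whole. The fingers move at their own pace and stop on an object; "newtons" is the grip in N (left out, the last holds). Time passes only in rows, so rows that repeat a pose let the fingers close. It gives the time, the measured TCP pose, the force and the opening at its end, in the units of the state.
- robot.read_state(): the state, without advancing time (a new reading comes with each control period).
- robot.camera(name): name is "scene" or "side" or "wrist"; returns a dict with "color" (420x560x3 uint8, red, green, blue), "range_z" (420x560 float32, m along the optical axis (not along the pixel's ray), 0 where there is no reading), "vfov" (degrees; the focal length in pixels is half the picture's height over the tangent of half this angle, whatever the lens; pixels are square), "cx", "cy" (the principal point, pixels), "extrinsics" (4x4, takes a point from camera to world coordinates). Camera axes: x right, y down, z forward; pixel columns grow to the right and rows downward; lengths in m; the calibration is good to about 2 mm. A picture is of the moment at which its call begins.
- robot.job_done(): hands the job in, once; it reports no verdict.
The state is a dict: "time_s": time; "joint_pos": joint angles; "qd": joint speeds; "effort": joint torques, N m; "tool_pos": TCP position; "tool_rot": TCP orientation; "force": force on the tool from outside, world axes, zero at the start; "ft_torque": the same for the moment, N m; "opening": opening from 0.0 (shut) to 1.0 (fully open).
Only numpy, scipy, OpenCV 4.12 (cv2) and the standard library are available. Lean on these libraries where they do the work, as an engineer would, in place of code of your own. Each camera call takes 0.05 s, during which the arm holds its last target.

## Working session

There is one attempt and no reset: what is moved stays moved. The work goes in short steps, Python scripts to look and compute and a tool call to move; the robot and the scene stay as the last step left them, time stands still between calls to the robot, and variables do not carry over. Pictures are saved under pics/ and viewed, and the job is handed in when it is done.

Besides the shell and the picture viewer there is one more tool, called by a JSON object that holds its "op" and its "data". jog_arm: Moves the arm, as the interface text tells. Its arguments: {"type":"object","properties":{"moves":{"type":"array"},"newtons":{"type":"number"}},"required":["moves"]}

```bash
mkdir -p pics; cat > h.py <<'E'
import numpy as np, cv2
from cell import robot
def shot(n,f):
    c=robot.camera(n); cv2.imwrite('pics/'+f+'.png',c['color'][:,:,::-1]); np.savez('pics/'+f+'.npz',**{k:c[k] for k in c}); return c
def load(f): return np.load('pics/'+f+'.npz')
def world(c):
    z=c['range_z'];h,w=z.shape;f=h/2/np.tan(np.radians(float(c['vfov']))/2)
    u,v=np.meshgrid(np.arange(w),np.arange(h))
    p=np.stack([(u-float(c['cx']))/f*z,(v-float(c['cy']))/f*z,z,np.ones_like(z)],-1)
    return (p@c['extrinsics'].T)[...,:3]
E
python3 - <<'E'
from h import *
for n in ['scene','side','wrist']: c=shot(n,n+'0'); print(n,c['extrinsics'].round(3).tolist(),c['vfov'])
s=robot.read_state(); print(s)
from scipy.spatial.transform import Rotation as R
print(R.from_rotvec(s['tool_rot']).as_matrix().round(3))
E
```

```text
scene [[-0.124, 0.906, -0.406, 1.157], [0.992, 0.113, -0.052, 0.082], [-0.001, -0.409, -0.913, 1.378], [0.0, 0.0, 0.0, 1.0]] 42.125325735079564
side [[0.918, -0.247, 0.311, 0.275], [-0.397, -0.542, 0.74, -0.745], [-0.015, -0.803, -0.596, 0.709], [0.0, 0.0, 0.0, 1.0]] 49.18147569955813
wrist [[1.0, 0.001, -0.0, 0.574], [0.001, -0.947, -0.321, 0.085], [-0.001, 0.321, -0.947, 0.385], [0.0, 0.0, 0.0, 1.0]] 61.574693306426006
{'time_s': 0.15, 'joint_pos': array([-2.06326211e-01,  1.81366978e-01,  1.60773092e+00, -2.99877700e-05,
        1.35379988e+00, -2.06283508e-01]), 'qd': array([-0.00015889, -0.0019675 , -0.00462095,  0.00244672, -0.0021066 ,
       -0.00057791]), 'effort': array([ 2.17843895e-03, -4.34232402e+01, -3.42173409e+01,  7.02767819e-02,
        3.56537139e-02, -6.69761539e-05]), 'tool_pos': array([5.74608564e-01, 7.50442465e-05, 2.38041929e-01]), 'tool_rot': array([-1.2099517 ,  1.21028416, -1.20844339]), 'force': array([ 0.21022824,  0.19979592, -1.31926469]), 'ft_torque': array([0.03307035, 0.0417891 , 0.02477495]), 'opening': 0.9980611569186708}
[[-0.    -0.001  1.   ]
 [-1.     0.    -0.   ]
 [-0.    -1.    -0.001]]
```

View pics/scene0.png

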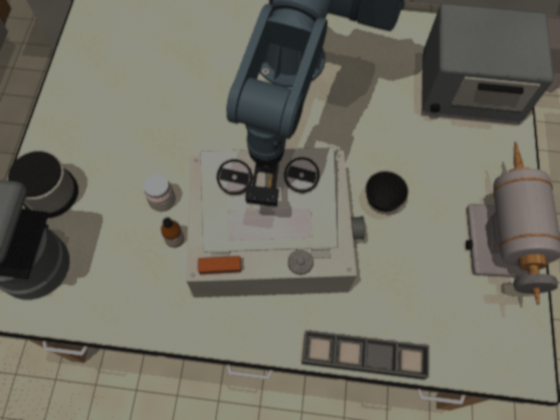

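View pics/side0.png

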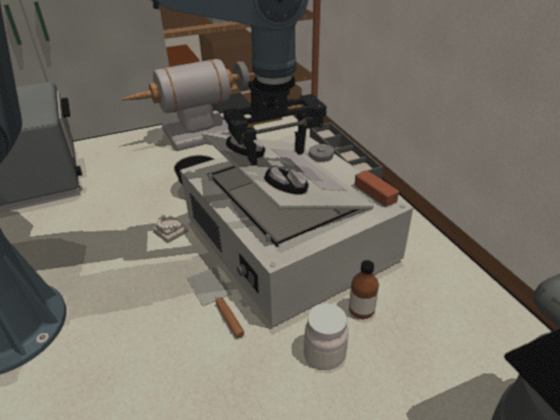

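View pics/wrist0.png

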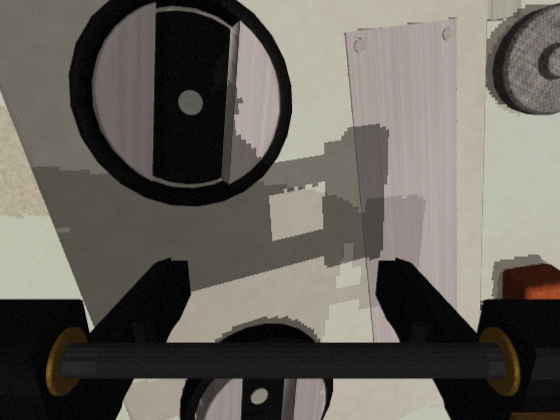

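Scene view: the hatch is ajar, with dials at about (235,177) and (302,175), and the gripper sits between them. The buff is at (300,260) and the compound bar at (220,265). Next I measure the box and hatch.

```bash
python3 - <<'E'
from h import *
c=load('scene0');W=world(c)
for nm,(u,v) in dict(deckL=(335,262),deckR=(260,262),rl=(352,272),hatch1=(215,215),h2=(320,215),h3=(215,200),h4=(320,235),h5=(270,222)).items(): print(nm,W[v,u].round(4))
# deck pts
s=load('side0');V=world(s)
P=np.concatenate([W[130:300,180:370].reshape(-1,3),V[120:320,150:420].reshape(-1,3)])
m=(abs(P[:,2]-.15)<.004)&(P[:,0]>.3)
from numpy import save
Q=P[m]; print(len(Q)); r=cv2.minAreaRect((Q[:,:2]*1000).astype(np.float32));print(r, cv2.boxPoints(r))
# hatch plane ransac using wrist
w=load('wrist0');X=world(w)
for (u,v) in [(300,30),(330,100),(480,50),(480,150),(465,240),(100,250),(60,170),(190,102),(260,396),(240,300)]: print((u,v),X[v,u].round(4))
E
```

```text
deckL [0.7141 0.1832 0.1447]
deckR [0.7375 0.0061 0.1484]
rl [0.736  0.2243 0.1504]
hatch1 [ 0.6472 -0.1135  0.1888]
h2 [0.6168 0.1352 0.19  ]
h3 [ 0.6142 -0.1178  0.2021]
h4 [0.6616 0.1404 0.1742]
h5 [0.6472 0.0188 0.1845]
13251
((607.6925659179688, 9.253952026367188), (344.0915832519531, 405.14715576171875), 9.150932312011719) [[ 405.62     181.8879 ]
 [ 470.05286 -218.10286]
 [ 809.76514 -163.37999]
 [ 745.3323   236.61076]]
(300, 30) [0.5822 0.1102 0.2067]
(330, 100) [0.5979 0.0795 0.2014]
(480, 50) [0.6883 0.1061 0.1628]
(480, 150) [0.6988 0.0483 0.1626]
(465, 240) [ 0.6973 -0.0117  0.1668]
(100, 250) [0.4954 0.0187 0.2465]
(60, 170) [0.4856 0.0541 0.2471]
(190, 102) [0.5353 0.0795 0.2299]
(260, 396) [ 0.5617 -0.0786  0.2314]
(240, 300) [ 0.552  -0.0205  0.2249]
```

```bash
python3 - <<'E'
import cv2
a=cv2.imread('pics/scene0.png')[120:310,170:390];cv2.imwrite('pics/sc0crop.png',cv2.resize(a,None,fx=3.4,fy=3,interpolation=2)[:, :790])
E
```

{"op": "jog_arm", "data": {"moves": [[88, 0, -50, 0, 0], [0, 6, -60, -40, 0], [0, 6, -60, -61, -0.16], [0, 6, -60, -61, -0.16], [0, 6, -30, -61, -0.16], [0, 6, -5, -61, -0.16]], "newtons": 30}}

```text
time_s: 0.9
tool_pos: [0.5144, -0.006, 0.2428]
tool_rot: [-1.279, 1.093, -1.093]
force: [0.4, 0.6, 1.2]
opening: 0.454
```

{"op": "jog_arm", "data": {"moves": [[0, 0, 0, 0, 0], [0, 0, 0, 0, 0], [0, 0, 0, 0, 0], [0, 0, 15, 0, 0], [0, 0, 30, 0, 0], [0, 0, 45, 0, 0], [0, 0, 60, 0, 0], [0, 0, 68, 0, 0]]}}

```text
time_s: 1.9
tool_pos: [0.5133, -0.0059, 0.1741]
tool_rot: [-1.282, 1.092, -1.089]
force: [-0.7, -0.1, 1.3]
opening: 0.006
```

```bash
python3 - <<'E'
from h import *
from scipy.spatial.transform import Rotation as R
s=robot.read_state();print(s['time_s'],s['tool_pos'],s['force'],s['opening'],R.from_rotvec(s['tool_rot']).as_matrix().round(3))
shot('side','side1')
E
```

```text
1.9 [ 0.51333686 -0.00588226  0.17413874] [-0.67903786 -0.12971793  1.30213829] 0.005681886886407987 [[ 0.159 -0.002  0.987]
 [-0.987  0.     0.159]
 [-0.001 -1.    -0.002]]
```

View pics/side1.png

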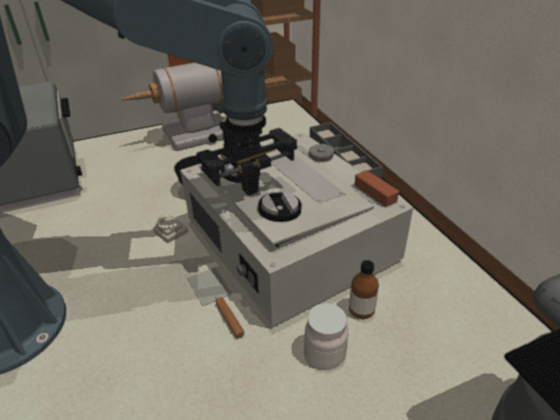

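{"op": "jog_arm", "data": {"moves": [[0, 0, 4, 0, 0], [0, 0, 8, 0, 0], [0, 0, 10, 0, 0], [0, 0, 10, 0, 0]]}}

```text
time_s: 2.45
tool_pos: [0.5141, -0.006, 0.1662]
tool_rot: [-1.281, 1.09, -1.091]
force: [-2.8, 0.9, 3.3]
opening: 0.005
```

{"op": "jog_arm", "data": {"moves": [[0, 0, -10, 0, 0], [0, 0, -60, 20, 0], [0, 10, -90, 40, 0], [30, 10, -90, 40, 0], [30, 10, -90, 40, 0]]}}

```text
time_s: 3.08
tool_pos: [0.5542, -0.0093, 0.2547]
tool_rot: [-1.281, 1.092, -1.089]
force: [-0.0, 0.1, -0.8]
opening: 0.205
```

```bash
python3 - <<'E'
from h import *
s=robot.read_state();print(s['time_s'],s['tool_pos'],s['force'],s['opening'])
shot('wrist','wrist2')
E
```

```text
3.075 [ 0.55424401 -0.00925681  0.25473406] [-0.01076002  0.10461034 -0.81720225] 0.2053295385599457
```

View pics/wrist2.png

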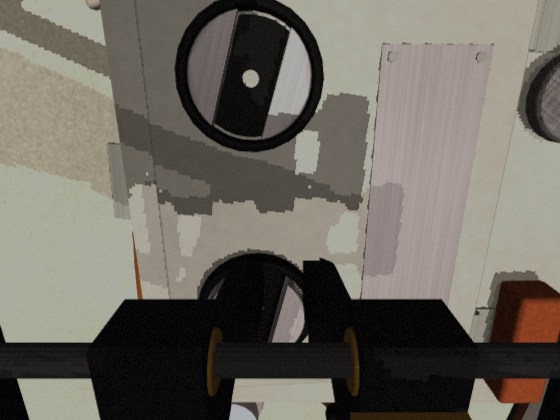

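The left dial's hub is at (251,78), with its slot running from about (262,20) to (238,135). The right dial is partly hidden, near (262,305).

```bash
cat >> h.py <<'E'
C=np.array([.6077,.0093]);YAW=np.radians(9.15)
def tobox(P):
    c,s=np.cos(YAW),np.sin(YAW); d=P[...,:2]-C
    return np.stack([d[...,0]*c+d[...,1]*s,-d[...,0]*s+d[...,1]*c,P[...,2]],-1)
def toworld(b):
    c,s=np.cos(YAW),np.sin(YAW); return np.array([C[0]+b[0]*c-b[1]*s,C[1]+b[0]*s+b[1]*c])
def dials(f,zmax=.25):
    c=load(f);B=tobox(world(c)).reshape(-1,3);col=c['color'].reshape(-1,3)
    ok=(abs(B[:,0]+.05)<.14)&(abs(B[:,1])<.15)&(B[:,2]>.15)&(B[:,2]<zmax)&(B[:,2]>.01)
    h=ok&(abs(B[:,1])<.03)&(B[:,2]<.19)
    A=np.c_[B[h][:,0],B[h][:,1],np.ones(h.sum())]
    z=B[h][:,2];k=np.ones(len(z),bool)
    for _ in range(8):
        x=np.linalg.lstsq(A[k],z[k],rcond=None)[0];k=abs(A@x-z)<max(.002,2*np.std((A@x-z)[k]))if _<4 else abs(A@x-z)<.0025
    print('hatch plane',x.round(4),'n',k.sum(),'z at hinge',(x@[.1,0,1]).round(4))
    H=B[:,2]-B[:,:2]@x[:2]-x[2]
    for nm,y in(('L',.08),('R',-.08)):
        r=np.hypot(B[:,0]+.075,B[:,1]-y)
        land=ok&(r<.033)&(H>.016)&(H<.024); fl=ok&(r<.036)&(H>0)&(H<.009)
        P=B[fl][:,:2]
        print(nm,'land',land.sum(),'floor',fl.sum())
        if fl.sum()>30:
            r_=cv2.minAreaRect((P*1000).astype(np.float32));print('  floor rect',r_)
            q=P-np.median(P,0);w,v=np.linalg.eigh(np.cov(q.T));d=v[:,1];d=d*np.sign(d[1])
            print('  center',np.median(P,0).round(4),'mean',P.mean(0).round(4),'dial angle',np.arctan2(d[0],d[1]).round(3))
        if land.sum()>60:
            # two half moons: split by kmeans
            L=(B[land][:,:2]*1000).astype(np.float32)
            _,lb,ce=cv2.kmeans(L,2,None,(3,50,.1),5,cv2.KMEANS_PP_CENTERS)
            d=ce[np.argmax(ce[:,0])]-ce[np.argmin(ce[:,0])];print('  lands c',ce.round(1).tolist(),'dial angle',np.arctan2(-d[1],d[0]).round(3))
E
python3 - <<'E'
from h import *
dials('wrist2');c=load('wrist2');print(tobox(world(c))[78,251])
shot('scene','scene2');dials('scene2')
dials('side1')
E
```

```text
hatch plane [-0.0589  0.0011  0.1676] n 27009 z at hinge 0.1617
L land 5295 floor 6259
  floor rect ((-65.46918487548828, 76.96519470214844), (71.37667083740234, 51.907623291015625), 73.64226531982422)
  center [-0.0753  0.0826] mean [-0.0752  0.0817] dial angle 0.262
  lands c [[-53.20000076293945, 74.5999984741211], [-95.9000015258789, 86.9000015258789]] dial angle 0.282
R land 1068 floor 1231
  floor rect ((-71.28343200683594, -71.99278259277344), (55.291961669921875, 64.10464477539062), 39.69964599609375)
  center [-0.0656 -0.0721] mean [-0.0655 -0.0751] dial angle 0.154
  lands c [[-50.79999923706055, -70.4000015258789], [-53.29999923706055, -89.30000305175781]] dial angle -1.44
[-0.07484508  0.08100239  0.17640481]
hatch plane [-0.0535  0.0058  0.1658] n 870 z at hinge 0.1604
L land 216 floor 247
  floor rect ((-67.90901947021484, 78.35563659667969), (70.39665222167969, 50.14955520629883), 73.74174499511719)
  center [-0.078   0.0819] mean [-0.0775  0.0807] dial angle 0.27
  lands c [[-94.69999694824219, 86.5], [-52.70000076293945, 74.80000305175781]] dial angle 0.272
R land 193 floor 223
  floor rect ((-67.24669647216797, -83.42799377441406), (68.25175476074219, 51.06162643432617), 77.65774536132812)
  center [-0.0787 -0.0821] mean [-0.0784 -0.0819] dial angle 0.227
  lands c [[-95.0999984741211, -74.69999694824219], [-52.70000076293945, -85.30000305175781]] dial angle 0.245
hatch plane [-0.0639  0.002   0.1677] n 1413 z at hinge 0.1613
L land 39 floor 9
R land 249 floor 219
  floor rect ((-70.04646301269531, -76.9281005859375), (53.977569580078125, 57.3270149230957), 29.946212768554688)
  center [-0.0699 -0.0781] mean [-0.0701 -0.0768] dial angle 0.256
  lands c [[-54.400001525878906, -86.0], [-96.5999984741211, -75.5]] dial angle 0.244
```

{"op": "jog_arm", "data": {"moves": [[26, -45, 0, -19, -0.18], [26, -90, 0, -19, -0.36], [26, -90, 0, -19, -0.54], [26, -90, 10, -19, -0.72], [26, -90, 20, -19, -0.9], [26, -90, 30, -19, -1.08], [26, -90, 40, -19, -1.26], [26, -90, 50, -19, -1.296]]}}

```text
time_s: 4.18
tool_pos: [0.521, 0.0765, 0.2043]
tool_rot: [-1.569, 0.091, -0.088]
force: [0.3, -0.3, 0.3]
opening: 0.294
```

```bash
cat > st.py <<'E'
from h import *
from scipy.spatial.transform import Rotation as R
s=robot.read_state();M=R.from_rotvec(s['tool_rot']).as_matrix();p=s['tool_pos']
b=tobox(np.array(p));z=M[:,2]
print('t',s['time_s'],'box',(b*1000).round(1),'F',np.round(s['force'],1),'T',np.round(s['ft_torque'],2),'open',s['opening']*88.1,'jaw dialangle',np.pi/2-(np.arctan2(z[1],z[0])-YAW),'j6',s['joint_pos'][5])
print(M.round(3).tolist())
E
python3 st.py; python3 -c "
from h import *
shot('wrist','wrist3');shot('scene','scene3')"
```

```text
t 4.175 box [-74.9  80.1 204.3] F [ 0.3 -0.3  0.3] T [ 0.04 -0.06 -0.02] open 25.8871256287161 jaw dialangle 0.2741600812306717 j6 -1.536248610486341
[[0.993, -0.002, 0.114], [-0.114, 0.0, 0.993], [-0.002, -1.0, -0.0]]
```

View pics/wrist3.png

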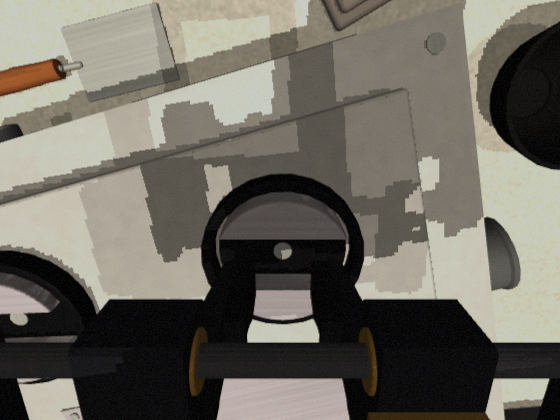

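The jaws line up with the left slot, whose hub shows at (283,251) between the fingers. Going down.

{"op": "jog_arm", "data": {"moves": [[26, 0, 15, 0, 0], [26, 0, 25, 0, 0], [26, 0, 30, 0, 0], [26, 0, 35, 0, 0], [26, 0, 38, 0, 0], [26, 0, 40, 0, 0], [26, 0, 40, 0, 0]]}}

```text
time_s: 5.15
tool_pos: [0.5218, 0.0761, 0.1663]
tool_rot: [-1.57, 0.091, -0.09]
force: [-4.5, -1.7, 5.2]
opening: 0.301
```

```bash
python3 st.py
```

```text
t 5.15 box [-74.2  79.6 166.3] F [-4.5 -1.7  5.2] T [-0.2   0.65 -0.09] open 26.483583137682 jaw dialangle 0.27470835407133154 j6 -1.5356041900731758
[[0.993, -0.001, 0.115], [-0.115, -0.001, 0.993], [-0.0, -1.0, -0.001]]
```

{"op": "jog_arm", "data": {"moves": [[26, 0, 2, 0, 0], [26, 0, 4, 0, 0], [26, 0, 4, 0, 0]]}}

```text
time_s: 5.52
tool_pos: [0.5218, 0.0761, 0.1636]
tool_rot: [-1.57, 0.091, -0.09]
force: [-9.3, -0.5, 15.0]
opening: 0.294
```

```bash
python3 st.py
```

```text
t 5.525 box [-74.2  79.6 163.6] F [-9.3 -0.5 15. ] T [-0.04  1.47  0.04] open 25.92583223696958 jaw dialangle 0.2745123667513296 j6 -1.5356168288266296
[[0.993, -0.0, 0.115], [-0.115, -0.001, 0.993], [-0.0, -1.0, -0.001]]
```

{"op": "jog_arm", "data": {"moves": [[26, 0, 0, 0, 0.15], [26, 0, 0, 0, 0.3], [26, 0, 0, 0, 0.45], [26, 0, 0, 0, 0.6]]}}

```text
time_s: 6.02
tool_pos: [0.5215, 0.0751, 0.1636]
tool_rot: [-1.5, 0.563, -0.563]
force: [-10.8, -5.2, 16.6]
opening: 0.294
```

```bash
python3 st.py; python3 -c "
from h import *
shot('wrist','wrist4')"
```

```text
t 6.025 box [-74.6  78.7 163.6] F [-10.8  -5.2  16.6] T [-0.79  1.64  0.06] open 25.90994364521639 jaw dialangle 0.8793122072046409 j6 -0.9307971014235871
[[0.752, -0.001, 0.659], [-0.659, -0.003, 0.752], [0.001, -1.0, -0.003]]
```

View pics/wrist4.png

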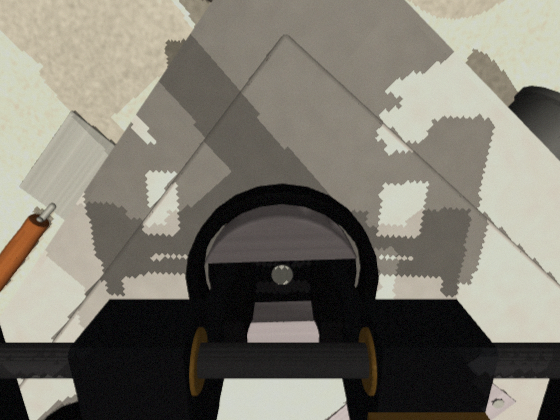

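The dial follows: the land edge at y≈262 lags only slightly. Continuing.

{"op": "jog_arm", "data": {"moves": [[26, 0, 0, 0, 0.15], [26, 0, 0, 0, 0.3], [26, 0, 0, 0, 0.45], [26, 0, 0, 0, 0.58], [26, 0, 0, 0, 0.68]]}}

```text
time_s: 6.7
tool_pos: [0.5223, 0.0751, 0.1637]
tool_rot: [-1.287, 1.08, -1.083]
force: [-7.8, -5.5, 14.1]
opening: 0.294
```

```bash
python3 st.py
```

```text
t 6.7 box [-73.9  78.5 163.7] F [-7.8 -5.5 14.1] T [-0.77  1.23  0.04] open 25.87640173516619 jaw dialangle 1.5581603554852301 j6 -0.2521116605900781
[[0.171, 0.001, 0.985], [-0.985, -0.003, 0.171], [0.003, -1.0, 0.0]]
```

{"op": "jog_arm", "data": {"moves": [[26, 0, 0, 0, 0.06], [26, 0, 0, 0, 0.12], [26, 0, 0, 0, 0.18], [26, 0, 0, 0, 0.22], [26, 0, 0, 0, 0.22]]}}

```text
time_s: 7.32
tool_pos: [0.5234, 0.0766, 0.1639]
tool_rot: [-1.186, 1.239, -1.243]
force: [-3.0, 1.1, 12.0]
opening: 0.295
```

```bash
python3 st.py; python3 -c "
from h import *
shot('wrist','wrist5')"
```

```text
t 7.325 box [-72.6  79.8 163.9] F [-3.   1.1 12. ] T [0.17 0.52 0.49] open 26.021814885537136 jaw dialangle 1.7740238023077308 j6 -0.03602683780655224
[[-0.044, 0.003, 0.999], [-0.999, -0.0, -0.044], [-0.0, -1.0, 0.003]]
```

View pics/wrist5.png

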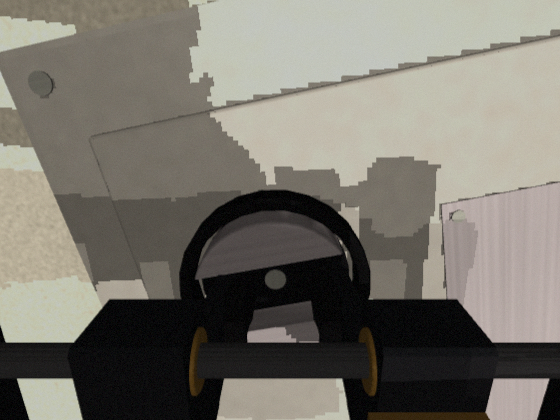

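{"op": "jog_arm", "data": {"moves": [[26, 0, 0, 0, 0.04], [26, 0, 0, 0, 0.08], [26, 0, 0, 0, 0.08]]}}

```text
time_s: 7.75
tool_pos: [0.5234, 0.0765, 0.164]
tool_rot: [-1.149, 1.293, -1.299]
force: [-2.1, 0.7, 10.0]
opening: 0.3
```

```bash
python3 st.py
```

```text
t 7.75 box [-72.5  79.8 164. ] F [-2.1  0.7 10. ] T [0.16 0.48 2.53] open 26.40960965845645 jaw dialangle 1.8494655257921953 j6 0.04061574714822124
[[-0.119, 0.004, 0.993], [-0.993, -0.001, -0.119], [0.001, -1.0, 0.004]]
```

Torque rose to 2.5 N m, so the dial is at its stop. I'll turn the jaws back to the middle of the slot and lift out.

{"op": "jog_arm", "data": {"moves": [[26, 0, 0, 0, -0.15], [26, 0, 0, 0, -0.27], [26, 0, -15, 0, -0.27], [26, 0, -50, 0, -0.27], [26, 0, -50, 0, -0.27]]}}

```text
time_s: 8.38
tool_pos: [0.5241, 0.0761, 0.215]
tool_rot: [-1.27, 1.097, -1.106]
force: [-0.5, -0.1, -0.0]
opening: 0.291
```

```bash
python3 st.py; python3 -c "
from h import *
shot('wrist','wrist6');dials('wrist6');shot('scene','scene6');dials('scene6')"
```

```text
t 8.375 box [-72.   79.3 215. ] F [-0.5 -0.1 -0. ] T [ 0.   -0.05 -0.01] open 25.671863055926472 jaw dialangle 1.5863083770365525 j6 -0.2241468019810605
[[0.144, 0.006, 0.99], [-0.99, -0.001, 0.144], [0.002, -1.0, 0.006]]
hatch plane [-0.0028  0.0083  0.1616] n 4525 z at hinge 0.1613
L land 3888 floor 4537
  floor rect ((-76.05032348632812, 90.37129974365234), (71.52356719970703, 51.07941436767578), 6.329981327056885)
  center [-0.0722  0.0785] mean [-0.073   0.0792] dial angle 1.405
  lands c [[-71.5, 58.79999923706055], [-78.9000015258789, 102.9000015258789]] dial angle 1.404
R land 1 floor 584
  floor rect ((-69.73397827148438, -60.516700744628906), (16.489681243896484, 28.686145782470703), 84.91940307617188)
  center [-0.0706 -0.0603] mean [-0.0705 -0.0605] dial angle -1.499
hatch plane [-0.001   0.008   0.1601] n 1388 z at hinge 0.16
L land 17 floor 6
R land 224 floor 236
  floor rect ((-66.61997985839844, -82.1776123046875), (71.49524688720703, 52.82708740234375), 76.01629638671875)
  center [-0.0799 -0.0779] mean [-0.0795 -0.0789] dial angle 0.231
  lands c [[-96.19999694824219, -74.4000015258789], [-54.29999923706055, -86.0]] dial angle 0.268
```

View pics/wrist6.png

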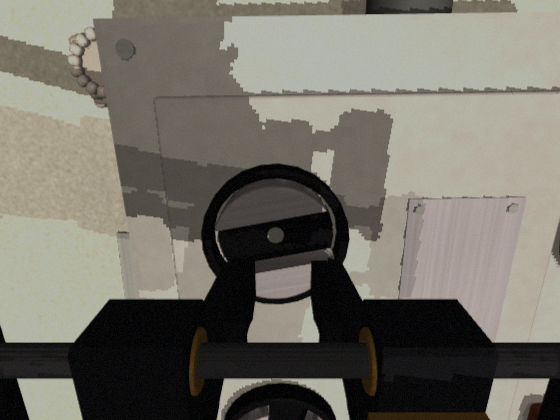

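The left dial reads 1.40, so backing off while still pressed dragged it about 0.17 rad short of the stop. I'll re-enter, finish the turn, and this time lift before turning back.

{"op": "jog_arm", "data": {"moves": [[26, -1, 10, -3, -0.17], [26, -1, 25, -3, -0.17], [26, -1, 35, -3, -0.17], [26, -1, 44, -3, -0.17], [26, -1, 48, -3, -0.17], [26, -1, 48, -3, -0.17]]}}

```text
time_s: 9.22
tool_pos: [0.5185, 0.0769, 0.1643]
tool_rot: [-1.343, 0.975, -0.973]
force: [-5.5, -0.8, 7.3]
opening: 0.295
```

```bash
python3 st.py
```

```text
t 9.225 box [-77.3  80.9 164.3] F [-5.5 -0.8  7.3] T [-0.01  0.83  0.01] open 25.95762035595475 jaw dialangle 1.4153391382892917 j6 -0.39432389006665547
[[0.31, -0.001, 0.951], [-0.951, -0.0, 0.31], [-0.0, -1.0, -0.001]]
```

{"op": "jog_arm", "data": {"moves": [[26, 0, 0, 1, 0.15], [26, 0, 0, 2, 0.28], [26, 0, 0, 2, 0.36], [26, 0, 0, 2, 0.42], [26, 0, 0, 2, 0.45], [26, 0, 0, 2, 0.45]]}}

```text
time_s: 9.98
tool_pos: [0.5212, 0.0764, 0.1646]
tool_rot: [-1.147, 1.301, -1.307]
force: [-1.5, -5.2, 5.6]
opening: 0.296
```

```bash
python3 st.py; python3 -c "
from h import *
shot('wrist','wrist7')"
```

```text
t 9.975 box [-74.7  80.  164.6] F [-1.5 -5.2  5.6] T [-0.62  0.47  2.85] open 26.070094587985952 jaw dialangle 1.8595494234500223 j6 0.05277678307895597
[[-0.129, 0.001, 0.992], [-0.992, -0.004, -0.129], [0.004, -1.0, 0.001]]
```

View pics/wrist7.png

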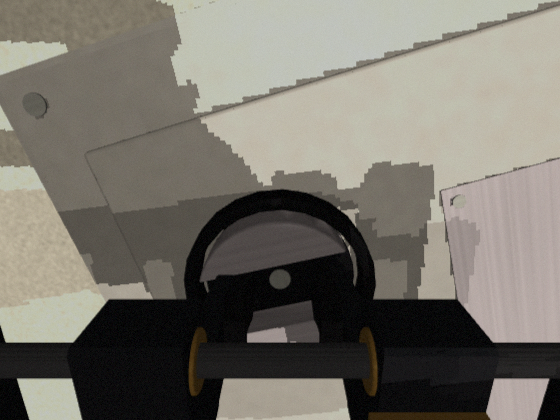

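```bash
python3 - <<'E'
from h import *
c=load('wrist7');B=tobox(world(c))
for p in [(215,277),(335,254),(230,274),(320,257),(92,150),(540,10),(280,280)]: print(p,(B[p[1],p[0]]*1000).round(1), (B[p[1]-3,p[0]]*1000).round(1))
E
```

```text
(215, 277) [-99.1  98.  181.5] [-98.7  99.2 181.3]
(335, 254) [-48.2  86.3 166.7] [-48.2  95.5 181.7]
(230, 274) [-92.7  97.4 181.2] [-92.2  98.8 181.3]
(320, 257) [-55.2  85.9 165. ] [-54.4  95.6 181.1]
(92, 150) [-136.7  160.6  159.5] [-141.2  161.8  150.5]
(540, 10) [ 51.9 160.7 159.1] [ 57.  161.7 151.6]
(280, 280) [-76.3  79.7 165.1] [-75.6  82.1 166.6]
```

{"op": "jog_arm", "data": {"moves": [[26, 0, -7, 0, 0], [26, 0, -10, 0, -0.05], [26, 0, -10, 0, -0.15], [26, 0, -10, 0, -0.25], [26, 0, -30, 0, -0.29], [26, 0, -60, 0, -0.29], [26, 0, -60, 0, -0.29]]}}

```text
time_s: 10.9
tool_pos: [0.5225, 0.0774, 0.226]
tool_rot: [-1.275, 1.09, -1.097]
force: [0.3, -0.5, -1.1]
opening: 0.298
```

```bash
python3 st.py; python3 -c "
from h import *
shot('wrist','wrist8');dials('wrist8')"
```

```text
t 10.9 box [-73.3  80.8 226. ] F [ 0.3 -0.5 -1.1] T [-0.01  0.   -0.03] open 26.235056916777996 jaw dialangle 1.5753411632629835 j6 -0.23299555324355178
[[0.155, 0.005, 0.988], [-0.988, -0.0, 0.155], [0.001, -1.0, 0.005]]
hatch plane [-0.0042  0.0091  0.1616] n 5118 z at hinge 0.1612
L land 3561 floor 4318
  floor rect ((-74.74723815917969, 90.16024780273438), (51.580562591552734, 71.44660949707031), 88.99723052978516)
  center [-0.0745  0.0778] mean [-0.0747  0.0782] dial angle 1.537
  lands c [[-75.30000305175781, 103.0999984741211], [-73.30000305175781, 58.400001525878906]] dial angle 1.526
R land 217 floor 972
  floor rect ((-62.217376708984375, -66.61146545410156), (29.180553436279297, 48.15935134887695), 84.89595794677734)
  center [-0.0709 -0.066 ] mean [-0.0709 -0.0658] dial angle 1.557
  lands c [[-53.79999923706055, -58.5], [-91.19999694824219, -55.400001525878906]] dial angle 0.083
```

View pics/wrist8.png

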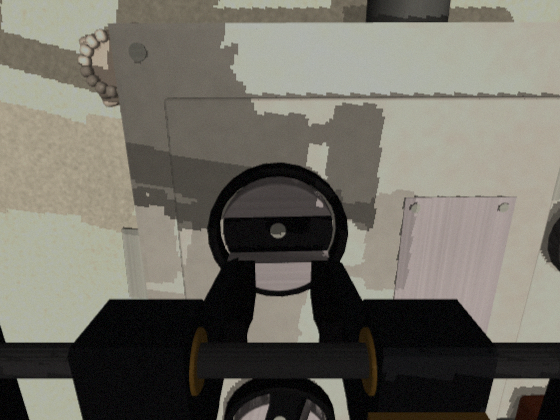

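```bash
cat >> h.py <<'E'
def edge(f,y0,cx=-.075):
    # far-from-camera land edge: fit inner edge of land (top pts) in wrist image, and collar-free hatch side edge for yaw reference
    c=load(f);B=tobox(world(c))*1000
    L=(abs(B[...,2]-180)<4.5)&(np.hypot(B[...,0]-cx*1000,B[...,1]-y0*1000)<33)
    for sgn in (1,-1):
        pts=[]
        for xb in np.arange(-95,-54,2.):
            m=L&(abs(B[...,0]-xb)<1)&(sgn*(B[...,1]-y0*1000)>0)
            if m.sum()>3: pts.append((xb,sgn*np.min(sgn*B[...,1][m])))
        if len(pts)>6:
            p=np.array(pts);k=np.polyfit(p[:,0],p[:,1],1);r=p[:,1]-np.polyval(k,p[:,0]);g=abs(r)<2*r.std()+.1;k=np.polyfit(p[g,0],p[g,1],1)
            print('edge',sgn,'dial',(np.pi/2-k[0]).round(3),'y@center',np.polyval(k,-75).round(1),'res',r.std().round(2),g.sum())
    pts=[]
    for xb in np.arange(-130,80,3.):
        m=(abs(B[...,0]-xb)<1.5)&(B[...,2]>156)&(B[...,2]<165)&(B[...,1]>140)&(B[...,1]<175)
        if m.sum()>3: pts.append((xb,B[...,1][m].max()))
    if len(pts)>8:
        p=np.array(pts);k=np.polyfit(p[:,0],p[:,1],1);print('hatch side edge slope',k[0].round(4),len(pts))
E
python3 -c "
from h import *
edge('wrist6',.08);edge('wrist8',.08)"
```

```text
edge 1 dial 1.396 y@center 96.5 res 0.21 21
edge -1 dial 1.401 y@center 66.6 res 0.18 17
hatch side edge slope -0.001 70
edge 1 dial 1.552 y@center 96.1 res 0.27 21
edge -1 dial 1.557 y@center 66.6 res 0.23 21
hatch side edge slope -0.0006 70
```

The left dial is locked at 1.555, measured from both land edges. Now the right one.

{"op": "jog_arm", "data": {"moves": [[26, 40, 0, -2, -0.18], [26, 80, 0, -2, -0.36], [26, 120, 0, -2, -0.54], [26, 161, 0, -2, -0.72], [26, 161, 0, -2, -0.9], [26, 161, 0, -2, -1.08], [26, 161, 10, -2, -1.26], [26, 161, 15, -2, -1.32]]}}

```text
time_s: 11.95
tool_pos: [0.5428, -0.0816, 0.2064]
tool_rot: [-1.569, 0.075, -0.07]
force: [-0.9, 0.5, 0.6]
opening: 0.294
```

```bash
python3 st.py; python3 -c "
from h import *
shot('wrist','wrist9');dials('wrist9')"
```

```text
t 11.95 box [-78.5 -79.4 206.4] F [-0.9  0.5  0.6] T [ 0.06 -0.1  -0.01] open 25.90955515785587 jaw dialangle 0.2519767847956118 j6 -1.843977019919958
[[0.996, -0.003, 0.092], [-0.092, 0.001, 0.996], [-0.003, -1.0, 0.001]]
hatch plane [-0.0055  0.0017  0.162 ] n 22422 z at hinge 0.1614
L land 2941 floor 240
  floor rect ((-78.48155975341797, 60.96821594238281), (26.243833541870117, 67.40625762939453), 76.23030853271484)
  center [-0.1014  0.0723] mean [-0.0827  0.067 ] dial angle -1.264
  lands c [[-64.0, 57.79999923706055], [-87.4000015258789, 58.20000076293945]] dial angle 0.015
R land 4001 floor 4039
  floor rect ((-80.41936492919922, -77.80874633789062), (71.71846008300781, 43.56951141357422), 67.7697982788086)
  center [-0.0744 -0.0808] mean [-0.0744 -0.0804] dial angle 0.266
  lands c [[-97.69999694824219, -74.4000015258789], [-54.29999923706055, -84.80000305175781]] dial angle 0.234
```

View pics/wrist9.png

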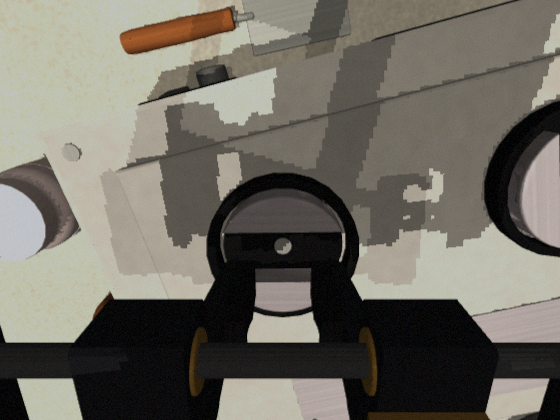

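{"op": "jog_arm", "data": {"moves": [[26, 3, 10, 0, 0], [26, 3, 20, 0, 0], [26, 3, 30, 0, 0], [26, 3, 36, 0, 0], [26, 3, 40, 0, 0], [26, 3, 44, 0, 0], [26, 3, 46, 0, 0], [26, 3, 46, 0, 0]]}}

```text
time_s: 13.0
tool_pos: [0.5469, -0.0822, 0.1642]
tool_rot: [-1.57, 0.074, -0.075]
force: [-4.3, 1.7, 9.1]
opening: 0.288
```

```bash
python3 st.py
```

```text
t 13.0 box [-74.5 -80.7 164.2] F [-4.3  1.7  9.1] T [ 0.28  0.73 -0.03] open 25.402987074320148 jaw dialangle 0.25441324340105553 j6 -1.8396796908562831
[[0.996, 0.0, 0.095], [-0.095, -0.0, 0.996], [0.0, -1.0, -0.0]]
```

{"op": "jog_arm", "data": {"moves": [[26, 0, 2, 0, 0.16], [26, 0, 2, 0, 0.32], [26, 0, 2, 0, 0.48], [26, 0, 2, 0, 0.64], [26, 0, 2, 0, 0.8], [26, 0, 2, 0, 0.96], [26, 0, 2, 0, 1.12], [26, 0, 2, 0, 1.28]]}}

```text
time_s: 14.0
tool_pos: [0.5461, -0.0835, 0.1634]
tool_rot: [-1.297, 1.067, -1.069]
force: [-13.6, -2.7, 18.7]
opening: 0.293
```

```bash
python3 st.py
```

```text
t 14.0 box [-75.6 -81.8 163.4] F [-13.6  -2.7  18.7] T [-0.42  2.06  0.05] open 25.788087986196956 jaw dialangle 1.5395468327605828 j6 -0.5545347493896976
[[0.19, -0.001, 0.982], [-0.982, -0.003, 0.19], [0.003, -1.0, -0.002]]
```

{"op": "jog_arm", "data": {"moves": [[26, 0, 0, 0, 0.1], [26, 0, 0, 0, 0.18], [26, 0, 0, 0, 0.25], [26, 0, 0, 0, 0.3], [26, 0, 0, 0, 0.33], [26, 0, 0, 0, 0.33]]}}

```text
time_s: 14.75
tool_pos: [0.5482, -0.0817, 0.1637]
tool_rot: [-1.145, 1.299, -1.305]
force: [-3.7, 3.9, 15.1]
opening: 0.298
```

```bash
python3 st.py
```

```text
t 14.75 box [-73.2 -80.3 163.7] F [-3.7  3.9 15.1] T [0.72 0.61 2.73] open 26.280385148430643 jaw dialangle 1.85821799459992 j6 -0.23396557872767498
[[-0.127, 0.003, 0.992], [-0.992, -0.002, -0.127], [0.001, -1.0, 0.004]]
```

At the stop again, with 2.7 N m. I'll lift off the floor first, then turn the jaws back.

{"op": "jog_arm", "data": {"moves": [[26, 0, -8, 0, 0], [26, 0, -11, 0, 0], [26, 0, -11, 0, -0.1], [26, 0, -11, 0, -0.2], [26, 0, -14, 0, -0.28], [26, 0, -40, 0, -0.28], [26, 0, -65, 0, -0.28], [26, 0, -65, 0, -0.28]]}}

```text
time_s: 15.75
tool_pos: [0.5481, -0.0827, 0.2278]
tool_rot: [-1.273, 1.098, -1.105]
force: [0.6, -0.3, -0.3]
opening: 0.294
```

```bash
python3 st.py; python3 -c "
from h import *
shot('wrist','wrist10');dials('wrist10');edge('wrist10',-.08);edge('wrist10',.08)"
```

```text
t 15.75 box [-73.4 -81.4 227.8] F [ 0.6 -0.3 -0.3] T [ 0.02 -0.03  0.05] open 25.941587957789164 jaw dialangle 1.5851176051500562 j6 -0.5092878270583351
[[0.145, 0.004, 0.989], [-0.989, -0.002, 0.145], [0.002, -1.0, 0.004]]
hatch plane [-0.0004  0.0018  0.162 ] n 43286 z at hinge 0.1619
L land 0 floor 70
  floor rect ((-76.71705627441406, 46.80275344848633), (1.663273811340332, 17.434364318847656), 89.09056091308594)
  center [-0.0769  0.0465] mean [-0.0769  0.0466] dial angle -1.542
R land 3738 floor 4298
  floor rect ((-74.65852355957031, -69.81768798828125), (51.48427200317383, 71.17796325683594), 88.36832427978516)
  center [-0.0742 -0.0819] mean [-0.0747 -0.0815] dial angle 1.534
  lands c [[-73.80000305175781, -100.69999694824219], [-75.0, -56.900001525878906]] dial angle 1.543
edge 1 dial 1.566 y@center -63.8 res 0.21 21
edge -1 dial 1.566 y@center -93.4 res 0.14 21
```

View pics/wrist10.png

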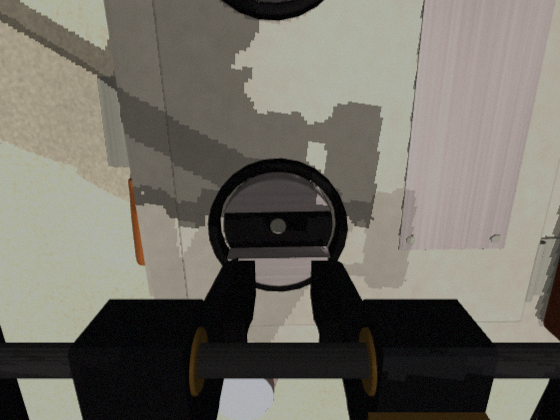

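{"op": "jog_arm", "data": {"moves": [[26, 0, -50, 0, 0], [26, -30, -90, 20, 0], [26, -60, -120, 20, 0], [26, -80, -130, 20, 0], [26, -80, -130, 20, 0]]}}

```text
time_s: 16.42
tool_pos: [0.5546, 0.0009, 0.3548]
tool_rot: [-1.276, 1.1, -1.099]
force: [-0.5, -0.1, -0.4]
opening: 0.293
```

```bash
python3 st.py; python3 -c "
from h import *
shot('wrist','wrist11');dials('wrist11');edge('wrist11',-.08);edge('wrist11',.08);shot('side','side11')"
```

```text
t 16.425 box [-5.380e+01  2.000e-01  3.548e+02] F [-0.5 -0.1 -0.4] T [-0.05  0.01  0.03] open 25.834477763427063 jaw dialangle 1.5826354506502436 j6 -0.36015119258778155
[[0.147, -0.001, 0.989], [-0.989, 0.0, 0.147], [-0.0, -1.0, -0.001]]
hatch plane [-0.0006  0.001   0.1618] n 13658 z at hinge 0.1617
L land 2155 floor 2693
  floor rect ((-74.3304443359375, 71.40449523925781), (71.28570556640625, 53.88229751586914), 4.355279445648193)
  center [-0.075   0.0815] mean [-0.0754  0.0811] dial angle -1.569
  lands c [[-75.30000305175781, 103.19999694824219], [-74.80000305175781, 58.599998474121094]] dial angle 1.56
R land 1166 floor 1215
  floor rect ((-74.2642822265625, -69.31281280517578), (50.40057373046875, 70.72986602783203), 86.72404479980469)
  center [-0.0698 -0.0812] mean [-0.0711 -0.0814] dial angle -1.499
  lands c [[-75.19999694824219, -56.79999923706055], [-67.0999984741211, -100.5999984741211]] dial angle 1.387
edge 1 dial 1.568 y@center -63.5 res 0.33 21
edge -1 dial 1.563 y@center -93.2 res 0.18 15
hatch side edge slope -0.0103 70
edge 1 dial 1.554 y@center 96.5 res 0.16 21
edge -1 dial 1.557 y@center 66.3 res 0.15 21
hatch side edge slope -0.0103 70
```

View pics/wrist11.png

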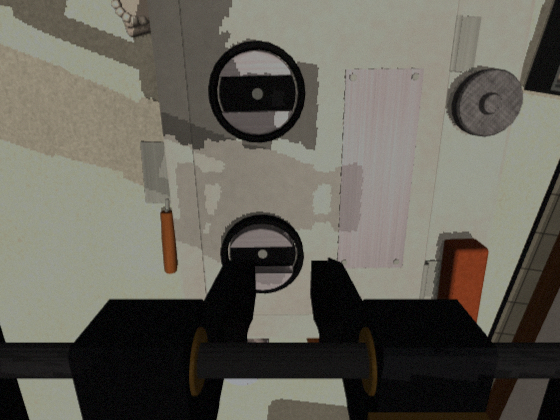

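View pics/side11.png

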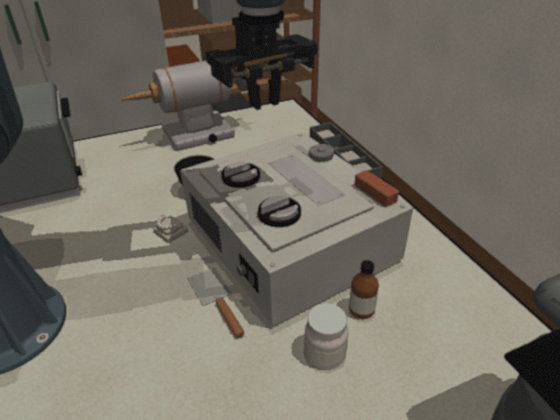

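The hatch is flat and both slots, at (258,93) and (262,254), sit square to the front edge. The bystanders are where they started. Handing in.

```bash
python3 -c "
from cell import robot
print(robot.job_done())"
```

```text
the job is handed in; nothing more can be done
None
```

The hatch is down on its seal and both fasteners are turned to their stops. I pushed the hatch down with shut fingertips. At each dial I then set the fingertips in the slot, pressed with up to about 19 N, and turned clockwise until the torque rose to 2.5–2.9 N m.

- **Left dial needed a second turn:** after the first turn, backing the fingers out while still pressed dragged it back to about 1.40 rad. I re-entered the slot, turned it to the stop again, and lifted off the floor before turning back.
- **Last checks, after letting go:** the left dial read about 1.555 and the right about 1.566 rad, from land edges in the wrist camera. The stop is 1.571, so the left may be up to 0.016 rad short, which is close to what I can measure. The cruder land-centre estimate gave 1.56 for the left but only 1.39 for the right, where a finger hid part of the dial, so I did not rely on that figure.
- **Hatch and surroundings:** the hatch plane was level to within 0.001 rad. By eye in the pictures, the things on and around the box had not moved.
- **Time:** about 16.5 s on the robot's clock.

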